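# Stone the stage bed, load the welded inserts and bring them to the viewing mark

## Task

The microscope is swung aside so that the repaired mould inserts can be set up on its stage. First dress the bare bed of the clamped carriage: stroke the stoning block flat along it from the end with the black push post to the far end and back again, keeping its springs partly squeezed all the way, and put the block back in its blue rest. Then stand every insert upright on the bed, one end up against the back fence and square to it, and only after that unlock the red lever, slide the carriage along its rail until its yellow line meets the yellow line on the base, and lock the lever again; leave the ball vise, the control box and the oil bottle alone.

Things in the scene. Friction and masses are not known exactly. Their poses are not given: they have to be found in the camera images.
- station: the microscope's grey base, 150 x 790 x 15 mm, with a steel rail 60 mm wide along it. Origin: centre of its underside; x away from the robot, y along the rail, z up. A column 36 mm in diameter and 535 mm high stands at (150, 320) mm; from it the microscope is swung aside over (57, 569) mm, its lens 283 mm above the table
- carriage: steel stage carriage. Origin: centre of its bed's surface, 60 mm above the table; x away from the robot, y along the rail towards the microscope, z up. Bed: x -55 to +45, y -130 to +130 mm; at x = +45 mm a back fence 12 mm high all along. Slides along y only (7 N; locked it resists 40 N); starts some 300 mm short of the mark, locked. Yellow line at y = 0 on its front edge and over the fence
- push_post (a point): upright black post 20 mm in diameter on a bracket at the carriage's -y end, to slide it by. This point: on its axis, 18 mm below its top, at (0, -165, +20) mm of the carriage; the bracket's top is 32 mm below this point
- mark (a point): viewing mark: a yellow line 4 mm wide across the base, seen in front of and behind the rail. This point: at that place along the rail, over the rail's axis, at the height of the bed; axes parallel to the carriage's. The carriage is on the mark when its origin is here
- lever (a joint): clamp lever of the carriage, rad: 0 = locked (arm along the carriage's +y), 1.57 = unlocked (arm straight out to the robot, carriage -x). Turns about a vertical axis, stays where it is left, grips the rail below about 0.25, takes 2 to 5 N at the knob. It starts locked
- lever_knob (a point): middle of the upright red knob on the lever's end, 18 mm in diameter and 48 mm tall (from 30 mm below this point to 18 mm above it), 80 mm from the pivot; 72 mm above the table. The black arm under it is 14 mm wide and 8 mm high, its top 22 mm below this point
- lever_pivot (a point): the lever's pivot axis at the height of the knob's middle point, on the carriage at (-85, -40) mm; it moves with the carriage
- stone: stoning block: dark grey stone 74 mm (its x) x 44 mm (y) x 14 mm in a sprung foot, above it an aluminium plate (74 x 44 mm, 38 to 46 mm up) and on that an orange grip rib 66 mm long (x), 24 mm wide (y), from 46 to 84 mm above the origin. Origin: centre of the stone's underside with the springs not squeezed; z up. 0.3 kg
- stone_foot (a joint): how far the block's springs are squeezed, m: 0 = not at all, 0.015 = bottomed. The foot then stands that much higher in the block. 3 N start it moving and each further mm takes 0.6 N (7.5 N at half travel, 12 N at the stop)
- rest: the block's rest: shallow blue open tray with a dark rubber floor, fixed to the bench, 130 mm (x) x 100 mm (y) outside, 12 mm high, walls 4 mm, floor 4 mm. Origin: centre of its underside, z up
- insert_a: mould insert, a copper-coloured block 72 mm long (its x), 30 mm wide (y), 22 mm high, with a raised core 44 x 18 x 7 mm on top (29 mm over all) that carries a thin silvery weld seam; about 0.42 kg, the four are alike; two or three of the four are there, the others absent (None). Origin: centre of the underside, z up
- insert_b: mould insert, a copper-coloured block 72 mm long (its x), 30 mm wide (y), 22 mm high, with a raised core 44 x 18 x 7 mm on top (29 mm over all) that carries a thin silvery weld seam; about 0.42 kg, the four are alike; two or three of the four are there, the others absent (None). Origin: centre of the underside, z up
- insert_c: mould insert, a copper-coloured block 72 mm long (its x), 30 mm wide (y), 22 mm high, with a raised core 44 x 18 x 7 mm on top (29 mm over all) that carries a thin silvery weld seam; about 0.42 kg, the four are alike; two or three of the four are there, the others absent (None). Origin: centre of the underside, z up
- insert_d: mould insert, a copper-coloured block 72 mm long (its x), 30 mm wide (y), 22 mm high, with a raised core 44 x 18 x 7 mm on top (29 mm over all) that carries a thin silvery weld seam; about 0.42 kg, the four are alike; two or three of the four are there, the others absent (None). Origin: centre of the underside, z up
- ball_vise: bystander: black engraver's ball vise with two steel jaws on a rubber ring, 104 mm in diameter, 120 mm high, 3 kg. Origin: centre of the underside
- pendant: bystander: white joystick control box 85 x 130 x 35 mm with two black sticks. Origin: centre of the underside
- oil: bystander: white oil bottle with a red cap, 52 mm in diameter, 130 mm high. Origin: centre of the underside
Mind the look-alikes: they are no part of the job. There is more than one size of the rest; the job needs the largest.

How it is judged:
On the way, in this order (a step that is already met when the one before it is completed fails the run):
1. with the clamp locked, the stone presses flat on the bed, springs partly squeezed, within 45 mm of the push-post end (contact force between stone and carriage between 4 and 16 N and y of stone in the frame of carriage below -0.085 m and x of stone in the frame of carriage between -0.035 and 0.03 m and angle between stone's own z axis and vertical below 0.12 rad and value of joint lever below 0.2 rad), for 0.1 s.
2. it presses so over the middle of the bed (contact force between stone and carriage between 4 and 16 N and y of stone in the frame of carriage between -0.03 and 0.03 m and x of stone in the frame of carriage between -0.035 and 0.03 m and angle between stone's own z axis and vertical below 0.12 rad and value of joint lever below 0.2 rad), for 0.1 s.
3. it presses so within 45 mm of the far end (contact force between stone and carriage between 4 and 16 N and y of stone in the frame of carriage above 0.085 m and x of stone in the frame of carriage between -0.035 and 0.03 m and angle between stone's own z axis and vertical below 0.12 rad and value of joint lever below 0.2 rad), for 0.1 s.
4. on the way back it presses so over the middle (all of step 2), for 0.1 s.
5. it presses so at the push-post end again (all of step 1), for 0.1 s.
6. every insert stands on the bed, square against the fence, with the clamp still locked (x of insert_a in the frame of carriage between 0.003 and 0.012 m and y of insert_a in the frame of carriage between -0.12 and 0.12 m and z of insert_a in the frame of carriage between -0.004 and 0.004 m and angle between the x axis of each of insert_a, insert_b, insert_c, insert_d and the x axis of carriage, either way round below 0.12 rad and angle between each of insert_a, insert_b, insert_c, insert_d's own z axis and vertical below 0.1 rad and x of insert_b in the frame of carriage between 0.003 and 0.012 m and y of insert_b in the frame of carriage between -0.12 and 0.12 m and z of insert_b in the frame of carriage between -0.004 and 0.004 m and x of insert_c in the frame of carriage between 0.003 and 0.012 m and y of insert_c in the frame of carriage between -0.12 and 0.12 m and z of insert_c in the frame of carriage between -0.004 and 0.004 m and x of insert_d in the frame of carriage between 0.003 and 0.012 m and y of insert_d in the frame of carriage between -0.12 and 0.12 m and z of insert_d in the frame of carriage between -0.004 and 0.004 m and value of joint lever below 0.2 rad), for 0.2 s.
7. the lever is unlocked (value of joint lever above 0.6 rad), for 0.1 s.
8. the carriage is at the mark (y of carriage in the frame of mark between -0.004 and 0.004 m), for 0.2 s.
At the end, for the whole second after the job is handed in: Every insert that is there stands upright on the bed, one end within 6 mm of the back fence and square to it within 0.12 rad; the carriage's yellow line is within 4 mm of the mark; the lever is locked (below 0.2 rad); the stoning block stands upright in its rest; all at rest (all of step 6 and all of step 8 and x of stone in the frame of rest between -0.04 and 0.04 m and y of stone in the frame of rest between -0.04 and 0.04 m and z of stone in the frame of rest between -0.004 and 0.01 m and angle between stone's own z axis and vertical below 0.12 rad and linear speed of each of insert_a, insert_b, insert_c, insert_d, stone, carriage below 0.02 m/s); the robot touches nothing.
It fails at once if the ball vise is moved more than 30 mm (distance of ball_vise from where it was at the start of the episode above 0.03 m).
It fails at once if the control box is moved more than 30 mm (distance of pendant from where it was at the start of the episode above 0.03 m).
It fails at once if the oil bottle is moved more than 30 mm (distance of oil from where it was at the start of the episode above 0.03 m).
Of insert_a, insert_b, insert_c, insert_d only 2 to 3 are there at a start; the rules pass over those that are not, and their reading is None.
At some moment in a run one of insert_a, insert_b, insert_c, insert_d may be knocked a few centimetres aside while the robot is not near it.
Once in a run the grip may slacken for a moment while it holds something.
It also fails if it takes over 210 s, if anything falls off the work surface, if the arm or the gripper's body presses on something with over 40 N, if the wrist force passes 120 N, or if a joint passes its speed limit or range.

## Robot

A 6-joint arm with a two-finger parallel gripper is mounted at the origin on the work surface. World frame = base frame: x ahead of the robot, y to its left, z up, the work surface at z = 0. Lengths are in m, angles in rad, forces in N, time in s.
With the tool pointing down it reaches from about 0.325 to 0.775 m from the base axis. Payload 5.5 kg.
Tool frame: the origin (TCP) lies on the mounting face of the last link; the fingertips stand 173 mm ahead of it and the grasp point (between the pads) lies 155 mm ahead of it (tip_extent is the distance from the TCP to the fingertips, in m); z points along the fingers, y is the direction in which the jaws open and shut (so a half turn about z gives the same grasp; the last joint's range is limited). The gripper opens to 85 mm and grips with 20 to 120 N. Pads are 22 mm wide; open, the fingers measure 114 mm over their backs; the gripper's body (76 mm by 85 mm) begins 54 mm behind the grasp point. The pads swing forward as they close: fully open they stand 13 mm farther back than shut.
Start: joints at [1.137, 0.091, 1.231, -0, 1.82, -0.057], TCP at [0.221, 0.558, 0.405] pointing down, gripper open.
Joint ranges: [-2.87, 2.87], [-0.86, 2.18], [0.17, 2.46], [-1.51, 4.65], [0.06, 2.69], [-2.65, 2.65]. Speed limits (rad/s): [2.57, 2.57, 3.01, 3.14, 3.14, 3.14].

## Interface

Orientations are given as a rotation vector (axis times angle).
In Python, from workcell import movep, line_to, set_joints, gripper_open, close, wait, inverse_kinematics, camera, camera_info, IKError, job_done, read_time, read_qpos, read_joint_velocities, read_joint_torque, read_tcp_pos, read_tcp_rot, read_wrist_force, read_torque, read_opening, tip_extent gives the robot as it stands. Calls block until the motion is done:
- movep(position, orientation): joint-space move of the TCP to a pose.
- line_to(position, orientation=None, max_speed=0.15): straight line of the TCP; orientation=None keeps the orientation; max_speed is the mean speed in m/s.
- set_joints(angles): joint-space move.
- gripper_open() and close(): open the fingers fully, or close them until they stop; the grip force is fixed at half the most.
- wait(seconds).
- inverse_kinematics(position, orientation): joint angles nearest the present ones, or None.
- camera(name): name is "scene" or "top" or "wrist"; returns (picture, depth): 420x560x3 uint8, red, green, blue; 420x560 float32, m along the optical axis (not along the pixel's ray), 0 where there is no reading.
- camera_info(name): a dict with "camera_matrix" (3x3 intrinsics, pixels), "k1" (the pictures are not rectified: a ray, as slopes to the right and down, at radius r is drawn at 1 + k1 r^2 times it, then the intrinsics apply), "rvec" (rotation vector, rad) and "tvec" (3), from world to camera coordinates, as OpenCV has them. Camera axes: x right, y down, z forward; pixel columns grow to the right and rows downward; lengths in m; the calibration is good to about 2 mm. A picture is of the moment at which its call begins: read the wrist's pose just before it. camera_info takes no time and is no camera call; for the wrist camera it gives the pose at the moment of the call.
A pose or a line that the arm cannot do raises IKError and nothing moves.
- job_done(): hands the job in, once; it reports no verdict.
Readings, each from a call of its own:
- read_time(): time.
- read_qpos(): joint angles.
- read_joint_velocities(): joint speeds.
- read_joint_torque(): joint torques, N m.
- read_tcp_pos(): TCP position.
- read_tcp_rot(): TCP orientation.
- read_wrist_force(): force on the tool from outside, world axes, zero at the start.
- read_torque(): the same for the moment, N m.
- read_opening(): finger opening in m.
Only numpy, scipy, OpenCV 4.12 (cv2) and the standard library are available. Lean on these libraries where they do the work, as an engineer would, in place of code of your own. Each camera call takes 0.05 s, during which the arm holds its last target.

## Working session

There is one attempt and no reset: what is moved stays moved. The work goes in short steps, each a Python script; the robot and the scene stay as the last script left them, time stands still between calls to the robot, and variables do not carry over. Pictures are saved under pics/ and viewed, and the job is handed in when it is done.

```bash
ls; mkdir -p pics; python3 - <<'E'
from workcell import *
import cv2,numpy as np
print(read_time(),read_tcp_pos(),read_tcp_rot(),tip_extent() if callable(tip_extent) else tip_extent, read_opening())
for n in ["scene","top","wrist"]:
    i=camera_info(n); print(n,i)
    p,d=camera(n); cv2.imwrite(f"pics/{n}0.png",p[:,:,::-1]); np.savez(f"pics/{n}0.npz",p=p,d=d,**{k:np.array(v) for k,v in i.items()})
E
```

```text
pics
0.0 [0.22079367 0.55796511 0.40353379] [-5.88253029e-01 -3.08552633e+00  3.00767778e-03] 0.1734 0.0852418236474052
scene {'camera_matrix': array([[520.25374976,   0.        , 282.72968581],
       [  0.        , 520.25374976, 207.6324751 ],
       [  0.        ,   0.        ,   1.        ]]), 'k1': -0.17439551604029163, 'rvec': array([ 2.2764978 ,  0.68616367, -0.28186813]), 'tvec': array([-0.48052517, -0.18028979,  1.52546672])}
top {'camera_matrix': array([[391.92395271,   0.        , 281.45574144],
       [  0.        , 391.92395271, 218.40663772],
       [  0.        ,   0.        ,   1.        ]]), 'k1': 0.03596371387512065, 'rvec': array([ 2.12609777, -2.18009258,  0.16134049]), 'tvec': array([0.00893214, 0.57438302, 1.04031062])}
wrist {'camera_matrix': array([[295.18351204,   0.        , 276.52419709],
       [  0.        , 295.18351204, 214.06461153],
       [  0.        ,   0.        ,   1.        ]]), 'k1': -0.04166075199863658, 'rvec': array([-2.38773056, -1.62146469, -0.23983377]), 'tvec': array([-0.60002015, -0.03682257,  0.3790191 ])}
```

View pics/scene0.png

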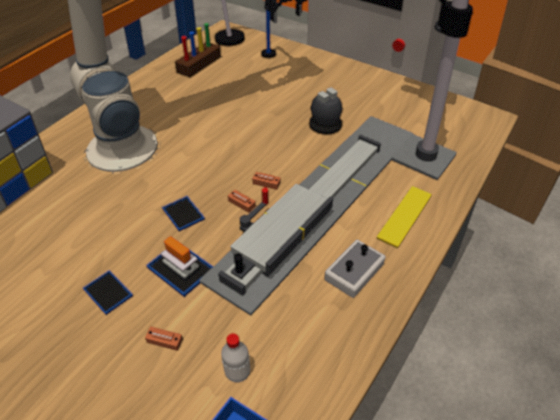

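View pics/top0.png

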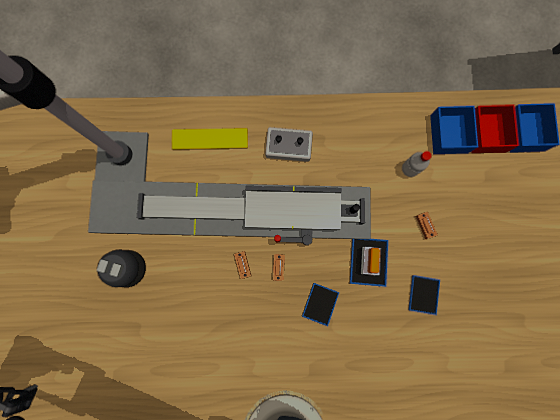

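View pics/wrist0.png

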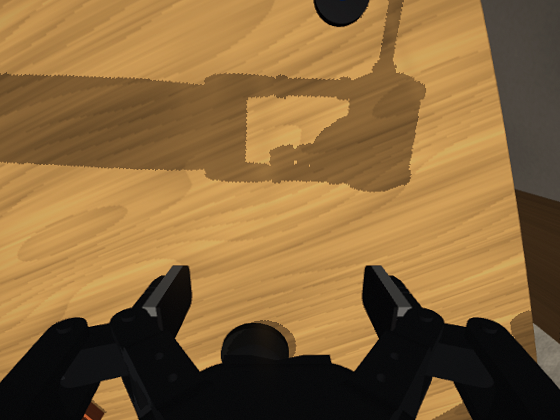

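The scene view shows the stoning block in the tray at about (180,265), the carriage at about (300,205), and three inserts at about (265,180), (242,200) and (163,338). In the top view the inserts are at (242,265), (278,267) and (427,225), the block's tray is at (369,262), the lever knob at (278,239) and the mark lines at x≈196.

```bash
cat > h.py <<'E'
import numpy as np, cv2
from scipy.spatial.transform import Rotation as R
def load(f): return dict(np.load(f))
def und(i,uv):
    K=i['camera_matrix']; uv=np.atleast_2d(np.array(uv,float)).reshape(-1,1,2)
    return cv2.undistortPoints(uv,K,np.array([float(i['k1']),0,0,0]),None,None,None).reshape(-1,2) if False else cv2.undistortPointsIter(uv,K,np.array([float(i['k1']),0,0,0]),None,None,(3,100,1e-12)).reshape(-1,2)
def pose(i):
    Rm=R.from_rotvec(np.array(i['rvec']).ravel()).as_matrix(); t=np.array(i['tvec']).ravel(); return Rm,t
def plane(i,uv,z):
    "cast pixel rays onto world plane z"
    n=und(i,uv); Rm,t=pose(i); C=-Rm.T@t
    d=np.c_[n,np.ones(len(n))]@Rm
    s=(z-C[2])/d[:,2]; return C+d*s[:,None]
def proj(i,P):
    K=i['camera_matrix'];r,_=cv2.projectPoints(np.atleast_2d(np.array(P,float)),np.array(i['rvec'],float),np.array(i['tvec'],float),K,np.array([float(i['k1']),0,0,0]));return r.reshape(-1,2)
def cloud(i,d):
    h,w=d.shape; v,u=np.mgrid[:h,:w]; n=und(i,np.c_[u.ravel(),v.ravel()]); Rm,t=pose(i)
    c=np.c_[n,np.ones(len(n))]*d.ravel()[:,None]; return ((c-t)@Rm).reshape(h,w,3)
def snap(name,fn):
    from workcell import camera,camera_info
    i=camera_info(name); p,d=camera(name); cv2.imwrite(f"pics/{fn}.png",p[:,:,::-1]); i=dict(i);i['p']=p;i['d']=d
    np.savez(f"pics/{fn}.npz",**{k:np.array(v) for k,v in i.items()}); return i
def rect(mask,i,z,minarea=20):
    m=mask.astype(np.uint8); cs,_=cv2.findContours(m,cv2.RETR_EXTERNAL,cv2.CHAIN_APPROX_NONE); out=[]
    for c in cs:
        if cv2.contourArea(c)<minarea: continue
        P=plane(i,c.reshape(-1,2),z)[:,:2]; r=cv2.minAreaRect((P*1000).astype(np.float32))
        (cx,cy),(w,h),a=r
        if w<h: w,h=h,w; a+=90
        out.append((c.reshape(-1,2).mean(0).round(0),np.round([cx,cy,w,h,a],1)))
    return out
E
python3 - <<'E'
from h import *
i=load('pics/top0.npz'); p=i['p'];hsv=cv2.cvtColor(p,cv2.COLOR_RGB2HSV)
W=cloud(i,i['d'])
for u,v in [(300,210),(242,265),(278,267),(427,225),(373,260),(278,239),(353,210),(318,303),(425,293),(362,245),(250,300)]:
    print((u,v),p[v,u],hsv[v,u],W[v,u].round(4))
big=cv2.resize(p[170:330,170:450],None,fx=2.8,fy=2.8,interpolation=cv2.INTER_CUBIC);cv2.imwrite('pics/topz.png',big[:,:,::-1])
E
```

```text
(300, 210) [157 154 144] [ 23  21 157] [ 0.5931 -0.056   0.0622]
(242, 265) [161  99  50] [ 13 176 161] [0.45   0.1059 0.0263]
(278, 267) [162 101  53] [ 13 172 162] [0.442  0.0073 0.029 ]
(427, 225) [162 100  52] [ 13 173 162] [ 0.5476 -0.4086  0.0294]
(373, 260) [159 108   0] [ 20 255 159] [ 0.453  -0.2395  0.0883]
(278, 239) [167  36  26] [  2 215 167] [0.5134 0.0055 0.0901]
(353, 210) [4 3 4] [150  64   4] [ 0.5847 -0.1936  0.0928]
(318, 303) [26 27 23] [38 38 27] [ 0.3409 -0.101   0.0013]
(425, 293) [26 25 20] [25 59 26] [ 3.612e-01 -3.991e-01  3.000e-04]
(362, 245) [25 23 20] [18 51 25] [ 0.4983 -0.2318  0.0018]
(250, 300) [147 115  68] [ 18 137 147] [0.354  0.0869 0.0024]
```

View pics/topz.png

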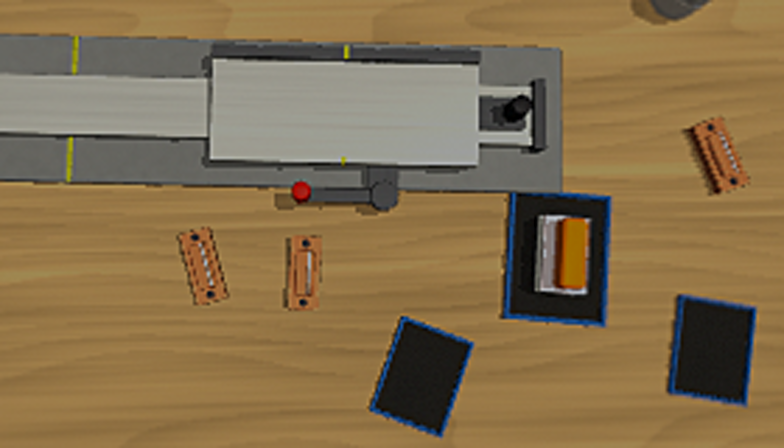

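The zoom shows the bed with its four corners, its fence at the top, the yellow lines, the lever at locked and the stone in the large tray, rib running along world x. Next I measure them.

```bash
python3 - <<'E'
from h import *
def big(m,k=1):
    n,l,s,c=cv2.connectedComponentsWithStats(m.astype(np.uint8)); 
    return [l==j for j in range(1,n) if s[j,4]>k]
i=load('pics/top0.npz'); p=i['p'];hsv=cv2.cvtColor(p,cv2.COLOR_RGB2HSV).astype(int)
W=cloud(i,i['d']);z=W[...,2];H,S,V=hsv[...,0],hsv[...,1],hsv[...,2]
roi=np.zeros(z.shape,bool);roi[170:330,120:460]=1
bed=roi&(S<50)&(V>130)&(abs(z-.06)<.012)&(W[...,1]<.12)&(W[...,1]>-.2)
for m in big(bed,300): print('bed',rect(m,i,.06)); 
for name,m,zz in [('copper',roi&(H>7)&(H<16)&(S>130)&(z>.012),.022),('blue',roi&(H>100)&(H<125)&(S>120),.012),('orange',roi&(S>220)&(H>16)&(H<24),.084),('yel',roi&(H>25)&(H<33)&(S>120),0.015),('red',roi&((H<5)|(H>174))&(S>180),.09)]:
    print(name)
    mm=cv2.morphologyEx(m.astype(np.uint8),cv2.MORPH_CLOSE,np.ones((5,5)))
    for r in rect(mm,i,zz,4 if name in('yel','red') else 20): print('  ',r)
# fence top
f=roi&(abs(z-.072)<.006)&(W[...,0]>.62)&(V<110)
for m in big(f,50): print('fence',rect(m,i,.072))
post=roi&(V<25)&(z>.08)&(W[...,1]<-.15)
for m in big(post,5): q=W[m]; print('post',q.mean(0),len(q),rect(m,i,.098,1))
plate=roi&(S<60)&(V>120)&(z>.04)&(W[...,1]<-.2)&(W[...,0]<.52)
for m in big(plate,20): print('plate',rect(m,i,.046),W[m].mean(0))
base=roi&(V<120)&(V>60)&(S<40)&(abs(z-.015)<.008)
for m in big(base,300): print('base',rect(m,i,.015))
for nm in ['scene']:
    j=load('pics/scene0.npz');h2=cv2.cvtColor(j['p'],cv2.COLOR_RGB2HSV).astype(int)
    Wj=cloud(j,j['d']); c=(h2[...,0]>4)&(h2[...,0]<16)&(h2[...,1]>130)&(Wj[...,2]>.008)&(Wj[...,0]>.3)&(Wj[...,2]<.05)
    for m in big(c,80): print('scene copper',np.median(Wj[m],0).round(3),m.sum())
E
```

```text
bed [(array([293., 210.]), array([595. , -35.9, 258. ,  97.9,  87.2]))]
copper
   (array([278., 267.]), array([442.1,   6.5,  71.9,  29.8, 175.1]))
   (array([242., 265.]), array([451.2, 105.9,  71.7,  30.2,  14.2]))
   (array([371., 260.]), array([ 455.2, -254.8,   67.8,   26. ,  174.1]))
   (array([427., 225.]), array([ 548.5, -410.8,   71.5,   33.9,   18.1]))
blue
   (array([320., 304.]), array([ 339.3, -105.9,   96.6,   74.9,  158.6]))
   (array([424., 295.]), array([ 358.1, -391.7,   95. ,   76. ,  169.1]))
   (array([369., 262.]), array([ 452.1, -245.7,  128.9,  100.1,  173.7]))
orange
   (array([375., 260.]), array([ 453.1, -245.7,   58.3,   18.3,  173.6]))
yel
   (array([194., 226.]), array([5.625e+02, 2.386e+02, 4.510e+01, 2.800e+00, 3.000e-01]))
   (array([196., 189.]), array([6.669e+02, 2.335e+02, 3.770e+01, 2.800e+00, 2.000e-01]))
red
   (array([277., 238.]), array([516.1,   6.7,  15.7,  13.1, 178.6]))
fence [(array([293., 189.]), array([650.1, -39.7, 257. ,  13.5,  87.1]))]
post [ 0.59056341 -0.1975261   0.09377596] 28 [(array([355., 207.]), array([ 590.3, -197.6,   20.8,   16.6,  144.2]))]
plate [(array([368., 263.]), array([ 453.2, -241.7,   72.5,   40.2,  178.6]))] [ 0.45123603 -0.23100637  0.05046839]
base [(array([154., 204.]), array([634.8, 346.5, 215.1, 180.5,  87.3]))]
base [(array([242., 188.]), array([660.3,  96.4, 267.9,  39.6,  87.2]))]
base [(array([348., 214.]), array([ 593.2, -175. ,  163.2,  148.2,   87.2]))]
base [(array([246., 230.]), array([553.5,  89.1, 293.5,  43.5,  87. ]))]
scene copper [0.863 1.343 0.029] 422
scene copper [0.457 0.099 0.022] 283
scene copper [ 0.45  -0.003  0.021] 301
scene copper [ 0.558 -0.416  0.022] 483
```

```bash
cat > m.py <<'E'
from workcell import *
from h import *
YAW=np.deg2rad(-2.9)
def rv(th): return (R.from_euler('z',th)*R.from_euler('x',np.pi)).as_rotvec()
def best(pos,th):
    "pick th or th+pi with the smaller wrist turn"
    c=[]
    for t in (th,th+np.pi):
        q=inverse_kinematics(np.array(pos,float),rv(t))
        if q is not None: c.append((abs(q[5]),t,q))
    return min(c,key=lambda a:a[0])[1]
def car(O,x,y,z=0,yaw=None):
    yaw=YAW if yaw is None else yaw
    c,s=np.cos(yaw),np.sin(yaw); return np.array([O[0]+c*x-s*y,O[1]+s*x+c*y,.06+z])
def st(): print('t%.1f'%read_time(),'tcp',np.round(read_tcp_pos(),4),'F',np.round(read_wrist_force(),1),'op %.4f'%read_opening())
E
python3 - <<'E'
from m import *
i=load('pics/wrist0.npz');Rm,t=pose(i);C=-Rm.T@t
T=R.from_rotvec([-5.88253029e-01,-3.08552633e+00,3.00767778e-03]).as_matrix()
print('cam in tool',T.T@(C-[0.22079367,0.55796511,0.40353379]),'\naxes in tool\n',T.T@Rm.T)
print(np.degrees(np.arctan2(T[1,0],T[0,0])))
for pos,th in [((.453,-.246,.23),np.deg2rad(-6.3)),((.595,.06,.3),YAW),((.595,-.14,.3),YAW),((.51,.007,.3),YAW+np.pi/2),((.43,-.07,.3),YAW)]:
    b=best(pos,th);print(pos,np.degrees(b),np.round(inverse_kinematics(pos,rv(b)),2))
E
```

```text
cam in tool [0.07463409 0.00067112 0.0311705 ] 
axes in tool
 [[-1.14853153e-03 -9.56495465e-01 -2.91744934e-01]
 [ 9.99999237e-01 -1.23146731e-03  1.00643554e-04]
 [-4.55539453e-04 -2.91744595e-01  9.56496149e-01]]
158.4122700830271
(0.453, -0.246, 0.23) -6.3 [-0.56 -0.1   1.73 -0.    1.51  1.12]
(0.595, 0.06, 0.3) 177.1 [ 0.04  0.09  1.42  0.    1.63 -1.48]
(0.595, -0.14, 0.3) -2.9 [-0.29  0.13  1.38 -0.    1.64  1.33]
(0.51, 0.007, 0.3) 87.10000000000001 [-0.05 -0.15  1.65 -0.    1.64 -0.  ]
(0.43, -0.07, 0.3) -2.9 [-0.24 -0.36  1.83 -0.    1.67  1.38]
```

```bash
python3 - <<'E'
from m import *
movep([.50,-.02,.46],rv(YAW)); wait(.3); st(); snap('wrist','w1')
movep([.43,-.246,.36],rv(np.deg2rad(-6.3))); wait(.3); st(); snap('wrist','w2')
E
```

```text
t2.8 tcp [ 0.5    -0.0197  0.46  ] F [-0.6 -1.   0.9] op 0.0859
t4.1 tcp [ 0.4305 -0.2453  0.3605] F [ 0.4 -0.3  0.4] op 0.0854
```

View pics/w1.png

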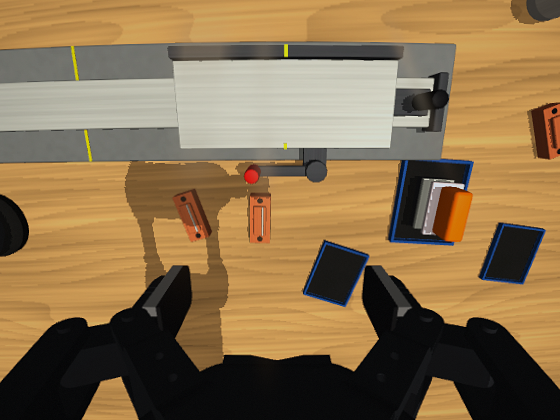

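View pics/w2.png

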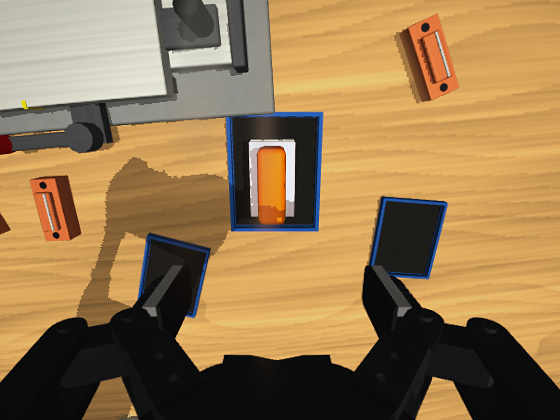

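w1 shows the whole bed (corners near (174,60), (391,58), (396,148), (178,148)), the mark lines at x≈75 and 88, and the knob at (251,175). w2 shows the orange rib at (271,185), centred in the tray at (277,172). Now I measure both.

```bash
python3 - <<'E'
from m import *
def hs(i): h=cv2.cvtColor(i['p'],cv2.COLOR_RGB2HSV).astype(int); return h[...,0],h[...,1],h[...,2]
def lab(m,k):
    n,l,s,c=cv2.connectedComponentsWithStats(m.astype(np.uint8)); return [l==j for j in range(1,n) if s[j,4]>k]
i=load('pics/w1.npz');H,S,V=hs(i);W=cloud(i,i['d']);z=W[...,2]
print('bedz',z[100,280],W[100,280])
y=(H>25)&(H<33)&(S>110)
for m in lab(y,5):
    print('yel',m.sum(),np.median(z[m]).round(4)); 
    for zz in(.015,.06,.072): print('   ',zz,rect(m,i,zz,1))
bed=(S<60)&(V>120)&(abs(z-.06)<.012)&(W[...,1]<.1)
for m in lab(bed,2000):
    for r in rect(m,i,.06): print('bed',r)
m=((H<5)|(H>174))&(S>190)&(abs(W[...,0]-.516)<.03)&(z>.05)
for mm in lab(m,20): print('knob',rect(mm,i,.085),W[mm].mean(0))
d=(V<60)&(z>.085)&(z<.11)&(W[...,1]<-.15)&(W[...,0]>.5)
for mm in lab(d,10): print('post',rect(mm,i,.098,1),W[mm].mean(0))
f=(abs(z-.072)<.005)&(W[...,0]>.62)&(V<110)
for mm in lab(f,100): print('fence',rect(mm,i,.072))
i=load('pics/w2.npz');H,S,V=hs(i);W=cloud(i,i['d']);z=W[...,2]
o=(S>190)&(H>10)&(H<22)&(z>.078)
for mm in lab(o,50): print('rib',rect(mm,i,.088),W[mm].mean(0))
b=(H>100)&(H<125)&(S>120)
for r in rect(b,i,.012,300): print('tray',r)
c=(S>110)&(H>5)&(H<16)&(z>.012)&(z<.04)
for r in rect(c,i,.022,300): print('ins',r)
E
```

```text
bedz 0.06031242338741907 [ 0.6017524  -0.0280325   0.06031242]
yel 56 0.0718
    0.015 [(array([286.,  50.]), array([664.2, -38.5,  15.1,   3.8, 177.4]))]
    0.06 [(array([286.,  50.]), array([654.5, -36.8,  13.5,   3.4, 177.4]))]
    0.072 [(array([286.,  50.]), array([651.9, -36.3,  13. ,   3.3, 177.4]))]
yel 125 0.0152
    0.015 [(array([74., 63.]), array([667.3, 236.6,  41.2,   5. , 176.9]))]
    0.06 [(array([74., 63.]), array([657.2, 208.4,  36.7,   4.5, 176.9]))]
    0.072 [(array([74., 63.]), array([654.5, 200.9,  35.5,   4.3, 176.9]))]
yel 109 0.015
    0.015 [(array([ 88., 146.]), array([561.3, 241.7,  42.5,   5. , 177.6]))]
    0.06 [(array([ 88., 146.]), array([562.8, 212.9,  37.9,   4.5, 177.6]))]
    0.072 [(array([ 88., 146.]), array([563.1, 205.3,  36.7,   4.3, 177.6]))]
yel 21 0.06
    0.015 [(array([285., 146.]), array([545.3, -32.7,   8.1,   2.8, 177.5]))]
    0.06 [(array([285., 146.]), array([548.4, -31.6,   7.2,   2.5, 177.5]))]
    0.072 [(array([285., 146.]), array([549.3, -31.3,   7. ,   2.4, 177.5]))]
bed (array([285., 103.]), array([595.9, -33.6, 259.3,  9
[... 178 characters left out ...]
1,   19.5,  101.5]))] [ 0.59302838 -0.19588995  0.09564491]
fence [(array([226.,  52.]), array([654.4,  29.2, 127.9,  13.1,  86.9]))]
fence [(array([345.,  51.]), array([ 647.9, -102.2,  126.4,   13.1,   87.5]))]
rib [(array([271., 186.]), array([ 455.4, -243.3,   63.7,   22.9,  172.7]))] [ 0.45597512 -0.24304516  0.08900983]
tray (array([175., 267.]), array([ 343.5, -107.4,   98.6,   74.4,  158. ]))
tray (array([409., 234.]), array([ 361.2, -388.5,   98.1,   76.4,  169.3]))
tray (array([275., 171.]), array([ 453.5, -244.5,  128.1,   99.5,  173.8]))
ins (array([ 52., 208.]), array([443.6,   4.3,  72.4,  37.5, 175.7]))
ins (array([431.,  57.]), array([ 549.9, -407.1,   72.1,   34.6,   18.5]))
```

```bash
python3 - <<'E'
from m import *
th=np.deg2rad(-6.8)
movep([.4545,-.2443,.33],rv(th))
line_to([.4545,-.2443,.227],max_speed=.1); st()
close(); wait(.3); st()
line_to([.4545,-.2443,.32],max_speed=.08); wait(.2); st(); snap('wrist','w3'); snap('top','t3')
E
```

```text
t5.6 tcp [ 0.4547 -0.2445  0.228 ] F [-0.5 -0.6 -0.5] op 0.0852
t6.5 tcp [ 0.4545 -0.2443  0.2271] F [-0.2  0.4  2. ] op 0.0233
t8.0 tcp [ 0.4545 -0.2443  0.3195] F [ 0.2 -0.1 -3.6] op 0.0232
```

View pics/w3.png

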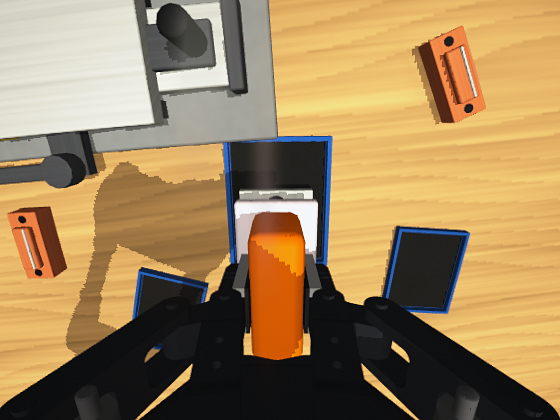

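The rib is held upright: orange at (275,285) with the plate level in view. Now the stroke.

```bash
sed -i 's/^YAW=.*/YAW=np.deg2rad(-2.75); O=np.array([.6005,-.0348]); MARK=273.2e-3/' m.py; python3 - <<'E'
from m import *
line_to([.4545,-.2443,.37],max_speed=.2)
a=car(O,-.004,-.102); b=car(O,-.004,.102)
f=lambda p,z:[p[0],p[1],z]
movep(f(a,.37),rv(YAW)); wait(.3); F0=read_wrist_force(); st()
line_to(f(a,.288),max_speed=.08); wait(.2); st()
z=.276
line_to(f(a,z),max_speed=.03); wait(.4); st(); print('dFz',read_wrist_force()[2]-F0[2],'op',read_opening())
snap('wrist','w4')
E
```

```text
t9.6 tcp [ 0.5911 -0.1373  0.3703] F [-0.5 -0.9 -2.9] op 0.0231
t10.9 tcp [ 0.5917 -0.1365  0.2887] F [-0.3  0.6 -2.7] op 0.0237
t11.9 tcp [ 0.5918 -0.1365  0.2775] F [-0.4  0.9  4.8] op 0.0232
dFz 7.638524066025294 op 0.023160768432282396
```

View pics/w4.png

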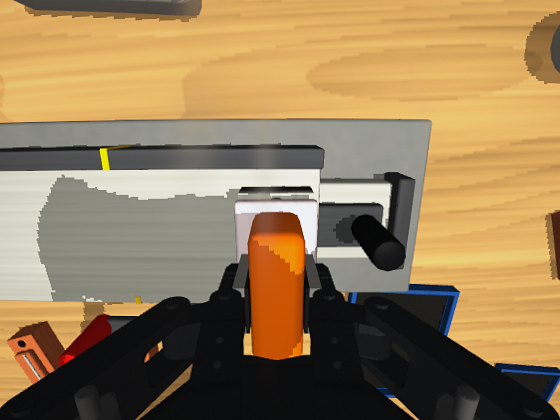

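The block sits flat at the post end of the bed, clear of the fence, with a 7.6 N press. Now the stroke in chunks, watching the force.

```bash
python3 - <<'E'
from m import *
ys=np.linspace(-.102,.102,7)
for y in list(ys[1:])+list(ys[::-1][1:]):
    p=car(O,-.004,y); line_to([p[0],p[1],.276],max_speed=.07)
    wait(.15); print('%.3f'%y,end=' '); st()
wait(.3)
E
```

```text
-0.068 t12.7 tcp [ 0.5934 -0.1028  0.2775] F [ 0.2 -0.6  4.8] op 0.0232
-0.034 t13.5 tcp [ 0.5951 -0.0688  0.2775] F [ 0.2 -0.8  4.7] op 0.0232
-0.000 t14.3 tcp [ 0.5967 -0.0349  0.2775] F [-0.1 -0.1  5. ] op 0.0233
0.034 t15.1 tcp [ 0.5983 -0.0009  0.2775] F [-0.7 -0.7  5.4] op 0.0231
0.068 t15.8 tcp [0.6    0.033  0.2774] F [-0.7 -0.7  5.8] op 0.0235
0.102 t16.6 tcp [0.6016 0.067  0.2774] F [-0.1 -1.   5.8] op 0.0233
0.068 t17.4 tcp [0.6    0.0335 0.2775] F [1.1 0.7 5.4] op 0.0230
0.034 t18.2 tcp [ 5.984e-01 -5.000e-04  2.775e-01] F [0.8 1.1 5. ] op 0.0236
-0.000 t19.0 tcp [ 0.5968 -0.0344  0.2775] F [0.4 1.2 4.7] op 0.0231
-0.034 t19.8 tcp [ 0.5952 -0.0684  0.2775] F [-0.5  1.3  4.5] op 0.0239
-0.068 t20.6 tcp [ 0.5935 -0.1024  0.2775] F [0.9 0.3 5.2] op 0.0232
-0.102 t21.3 tcp [ 0.5919 -0.1363  0.2775] F [0.9 2.1 5.3] op 0.0233
```

```bash
python3 - <<'E'
from m import *
wait(.2);p=read_tcp_pos(); line_to([p[0],p[1],.37],max_speed=.15); st(); snap('wrist','w5')
th=np.deg2rad(-6.8)
movep([.4535,-.2448,.37],rv(th)); line_to([.4535,-.2448,.24],max_speed=.12); wait(.2); st(); F0=read_wrist_force()[2]
z=.24
while z>.222:
    z-=.002; line_to([.4535,-.2448,z],max_speed=.03); wait(.1)
    if read_wrist_force()[2]-F0>2: break
print(z); st(); snap('wrist','w6')
E
```

```text
t22.6 tcp [ 0.5918 -0.1363  0.3681] F [ 0.8 -0.6 -3.4] op 0.0230
t24.8 tcp [ 0.4537 -0.2449  0.2408] F [-0.7 -0.4 -2.9] op 0.0230
0.22599999999999998
t27.3 tcp [ 0.4536 -0.2448  0.2267] F [-0.8  1.   3.1] op 0.0234
```

View pics/w6.png

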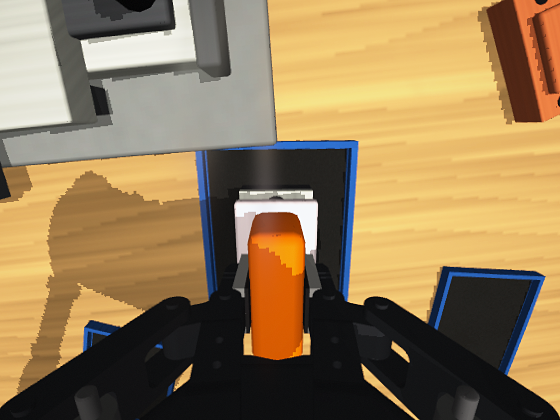

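The block stands inside the tray at (278,240). I release it, back off and locate the inserts.

```bash
cat > find.py <<'E'
from m import *
def hs(i): h=cv2.cvtColor(i['p'],cv2.COLOR_RGB2HSV).astype(int); return h[...,0],h[...,1],h[...,2]
def inserts(i,lo=.012,hi=.04,zz=.022,mina=250):
    H,S,V=hs(i);W=cloud(i,i['d']);z=W[...,2]
    m=((S>100)&(H>3)&(H<17)&(z>lo)&(z<hi)).astype(np.uint8)
    m=cv2.morphologyEx(m,cv2.MORPH_CLOSE,np.ones((3,3)))
    return [r for r in rect(m,i,zz,mina)]
E
python3 - <<'E'
from find import *
gripper_open(); wait(.2)
p=read_tcp_pos(); line_to([p[0],p[1],.37],max_speed=.15); st()
# view lefthand inserts from straight above: camera 75 ahead & tilted
movep([.40,.055,.38],rv(0)); wait(.3); i=snap('wrist','w7')
for r in inserts(i): print('w',r)
i=snap('top','t7')
for r in inserts(i,mina=100): print('t',r)
E
```

```text
t29.3 tcp [ 0.4535 -0.2448  0.3686] F [ 0.2 -0.5 -0.8] op 0.0851
w (array([319., 153.]), array([442.9,   9.4,  72.3,  30.9, 175.6]))
w (array([227., 145.]), array([452.2, 108.2,  72.3,  31.1,  14.3]))
t (array([427., 225.]), array([ 548.6, -410.8,   71.4,   33.9,   18.8]))
```

View pics/w7.png

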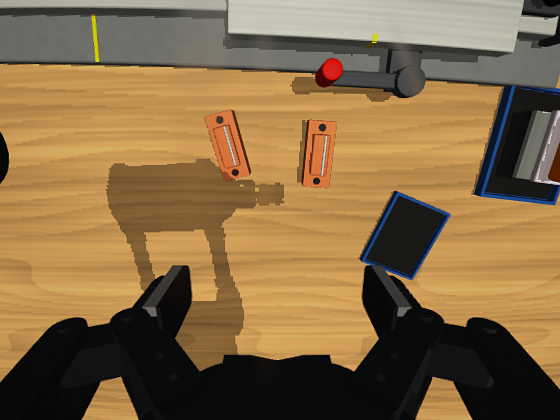

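View pics/t7.png

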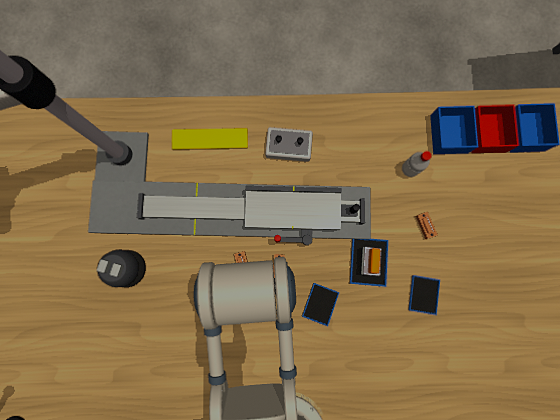

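Inserts are at (319,153) and (227,145) in w7, both 72 x 31 mm and matching the top view. I pick the first one.

```bash
cat > place.py <<'E'
from find import *
def pick(x,y,deg):
    th=best([x,y,.25],np.deg2rad(deg)); 
    movep([x,y,.30],rv(th)); line_to([x,y,.1775],max_speed=.15); st()
    close(); wait(.2); st(); line_to([x,y,.25],max_speed=.12); wait(.15); st()
    line_to([x,y,.36],max_speed=.25); print('held op',read_opening(), 'yaw',np.degrees(th))
    return th
def goto(yc,x0=.001):
    p=car(O,x0,yc); th=best([p[0],p[1],.36],YAW)
    movep([p[0],p[1],.36],rv(th)); line_to([p[0],p[1],.245],max_speed=.15); wait(.2); st()
def setdown(yc,x0=.001):
    F0=read_wrist_force(); op=read_opening()
    ux=np.array([np.cos(YAW),np.sin(YAW)])
    x=x0;hit=False
    while x<.016:   # approach fence 2-3 mm above bed
        p=car(O,x,yc); line_to([p[0],p[1],.2400],max_speed=.04); wait(.08)
        f=np.mean([read_wrist_force() for _ in range(3)],0)-F0
        if f[:2]@ux<-3: hit=True;break
        x+=.001
    print('fence x',x,hit,f.round(1)); 
    x-=.0008; z=.240
    while z>.234:
        z-=.001; p=car(O,x,yc); line_to([p[0],p[1],z],max_speed=.03); wait(.08)
        f=read_wrist_force()-F0
        if f[2]>3: break
    print('down',z,f.round(1)); st()
E
python3 - <<'E'
from place import *
pick(.4427,.0082,-4.5)
goto(.003)
snap('wrist','w8')
E
```

```text
t34.5 tcp [0.4431 0.0082 0.1785] F [ 0.2  0.3 -0.1] op 0.0852
t35.2 tcp [0.4429 0.0081 0.1782] F [ 0.3 -2.2  5.9] op 0.0282
t36.1 tcp [0.4424 0.0082 0.2486] F [ 0.4  0.9 -5.2] op 0.0286
held op 0.028715596493141458 yaw 175.5
t40.4 tcp [ 0.602  -0.0319  0.2465] F [ 0.3  0.1 -3.8] op 0.0288
```

View pics/w8.png

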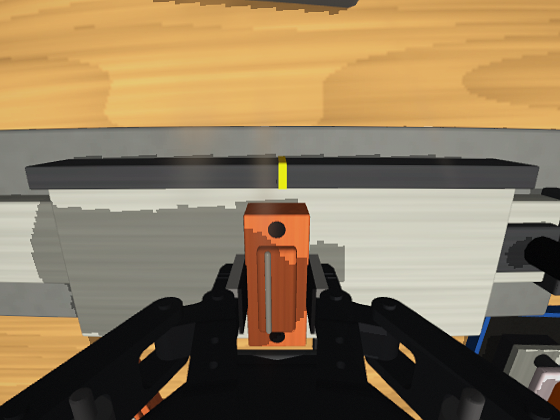

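The insert is held upright and central at (277,275), with its end pointing at the fence beside the yellow line at (282,172). Now I set it down against the fence.

```bash
sed -i 's/\.1775/.1795/' place.py; python3 - <<'E'
from place import *
setdown(.003); snap('wrist','w9')
E
```

```text
fence x 0.011000000000000003 True [-7.9  0.   4. ]
down 0.238 [-4.6  0.4  4.1]
t44.8 tcp [ 0.6105 -0.0323  0.2382] F [-5.1  0.4 -0.7] op 0.0286
```

View pics/w9.png

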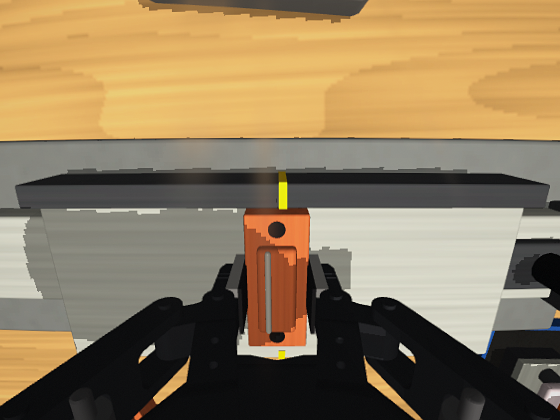

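The insert's end at (277,210) sits on the fence. I release it, then collect the next.

```bash
python3 - <<'E'
from place import *
gripper_open(); wait(.2); p=read_tcp_pos(); line_to([p[0],p[1],.36],max_speed=.2); wait(.2)
i=snap('wrist','w10'); 
for r in inserts(i,.06,.1,.082): print('bed',r)
movep([.40,.08,.36],rv(0)); wait(.25); i=snap('wrist','w11'); st()
for r in inserts(i): print('w',r)
for r in inserts(i,.06,.1,.082): print('bed',r)
E
```

```text
bed (array([487., 317.]), array([ 491.3, -240.2,   48.7,   15.5,   68.4]))
bed (array([277., 210.]), array([611.8, -31.4,  72.1,  29.6, 177.2]))
t47.9 tcp [0.4006 0.0797 0.3598] F [-0.2 -0.3  0.6] op 0.0852
w (array([249., 147.]), array([452. , 108.6,  72.1,  30.4,  14.1]))
```

View pics/w10.png

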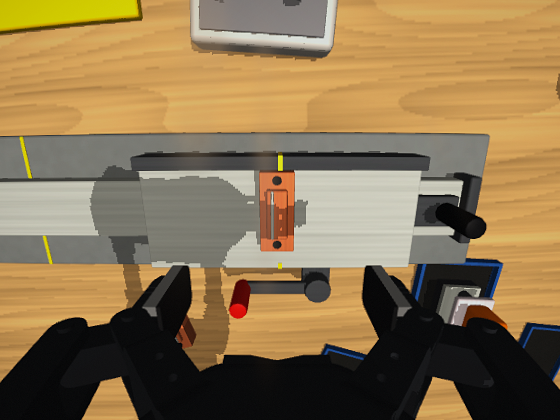

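The first insert stands square against the fence at (277,210), yaw within 0.1°. Second insert next.

```bash
python3 - <<'E'
from place import *
pick(.4518,.1078,14.2)
if read_opening()>.02:
    goto(.089,.004); setdown(.089,.004); snap('wrist','w12')
E
```

```text
t49.3 tcp [0.4522 0.1078 0.181 ] F [ 0.1 -0.5 -0. ] op 0.0854
t50.1 tcp [0.452  0.1079 0.1801] F [-0.8  0.4  5.3] op 0.0287
t51.0 tcp [0.4515 0.1077 0.2485] F [-0.   0.5 -4.9] op 0.0283
held op 0.028780612333917266 yaw 14.2
t55.2 tcp [0.6091 0.0539 0.2466] F [-0.7 -0.4 -3.8] op 0.0288
fence x 0.009000000000000001 True [-4.   0.7  7. ]
down 0.239 [-2.6  0.8  8.5]
t57.5 tcp [0.6134 0.0537 0.2402] F [-3.3  0.4  4.8] op 0.0286
```

View pics/w12.png

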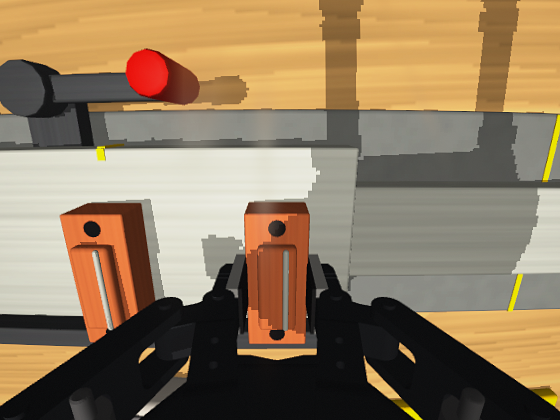

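Here the tool is turned round: the fence is at the bottom and hidden behind the gripper. The -4 N may have been bed friction, since Fz was already 7 N. I lift slightly and repeat the fence approach.

```bash
sed -i 's/\.2400\]/.2430]/; s/z=\.240$/z=.243/' place.py; grep -n "243" place.py; python3 - <<'E'
from place import *
p=read_tcp_pos(); line_to([p[0],p[1],.243],max_speed=.03)
q=car(O,.006,.089); line_to([q[0],q[1],.243],max_speed=.03); wait(.2); st()
setdown(.089,.006)
gripper_open(); wait(.2); p=read_tcp_pos(); line_to([p[0],p[1],.36],max_speed=.2)
q=car(O,-.09,.05); movep([q[0],q[1],.36],rv(YAW)); wait(.2); i=snap('wrist','w13');st()
for r in inserts(i,.06,.1,.082): print('bed',r)
E
```

```text
16:        p=car(O,x,yc); line_to([p[0],p[1],.2430],max_speed=.04); wait(.08)
21:    x-=.0008; z=.243
t58.3 tcp [0.6108 0.0538 0.243 ] F [ 0.7 -0.1 -3.8] op 0.0283
fence x 0.010000000000000002 True [-6.8 -0.2  2.3]
down 0.239 [-4.7 -0.2  9.6]
t61.3 tcp [0.614  0.0536 0.2401] F [-4.  -0.3  5.8] op 0.0283
t65.7 tcp [0.513  0.0195 0.36  ] F [-0.4  0.6  0.2] op 0.0855
bed (array([543., 257.]), array([ 454.4, -225.8,   81.7,   43.2,   14.1]))
bed (array([335.,  89.]), array([610.3, -30.1,  71.7,  31.9, 176.9]))
bed (array([227.,  88.]), array([614.4,  55.4,  71.5,  35.5, 177.2]))
```

View pics/w13.png

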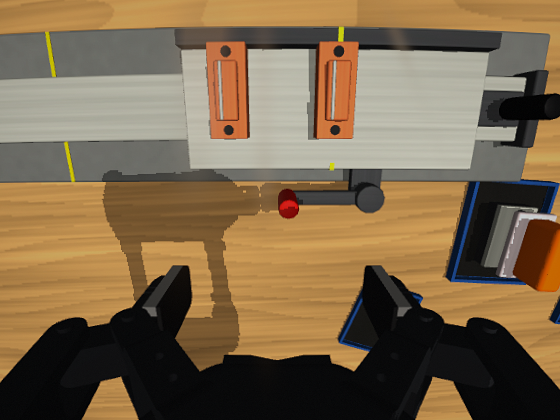

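Both inserts are square on the fence, at (335,89) and (227,88). Third insert next, starting with a fresh look.

```bash
python3 - <<'E'
from place import *
movep([.47,-.38,.36],rv(np.deg2rad(18.5))); wait(.25); i=snap('wrist','w14'); st()
for r in inserts(i): print('w',r)
i=snap('top','t14')
for r in inserts(i,mina=80): print('t',r)
E
```

```text
t67.5 tcp [ 0.4704 -0.3794  0.3601] F [-0.3 -0.2  0. ] op 0.0852
w (array([360., 126.]), array([ 565. , -434.7,   71.4,   32.4,   17.8]))
t (array([436., 220.]), array([ 562.8, -436.8,   71.5,   34.5,   18.2]))
```

View pics/w14.png

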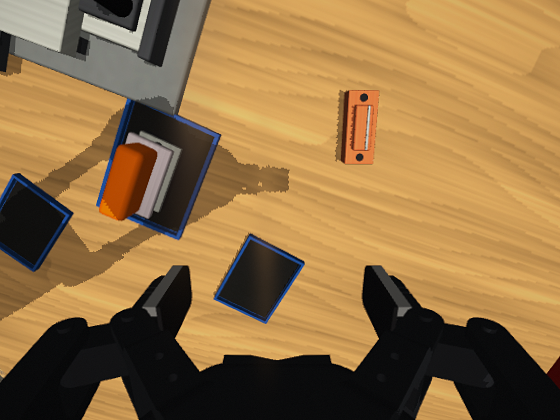

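The insert at (360,126) has been knocked about 30 mm, and both cameras now put it at (0.564, -0.436). I pick it there.

```bash
python3 - <<'E'
from place import *
pick(.5642,-.4355,18)
if read_opening()>.02:
    goto(-.075,.003); st(); setdown(-.075,.003); snap('wrist','w15')
E
```

```text
t69.1 tcp [ 0.5645 -0.4358  0.1815] F [0.3 0.1 0.9] op 0.0854
t69.8 tcp [ 0.5643 -0.4358  0.1805] F [-0.2 -1.5  6. ] op 0.0283
t70.7 tcp [ 0.564  -0.4353  0.248 ] F [ 0.3 -0.3 -4.7] op 0.0282
held op 0.02872109355493285 yaw 18.0
t73.7 tcp [ 0.6002 -0.11    0.2465] F [-0.7 -0.  -4.2] op 0.0283
t73.7 tcp [ 0.6002 -0.11    0.2465] F [-0.7 -0.  -4.2] op 0.0283
fence x 0.010000000000000002 True [-4.1  0.1  3.3]
down 0.24 [-4.   0.1  4.2]
t77.3 tcp [ 0.606  -0.1102  0.2404] F [-4.7  0.1  0. ] op 0.0287
```

View pics/w15.png

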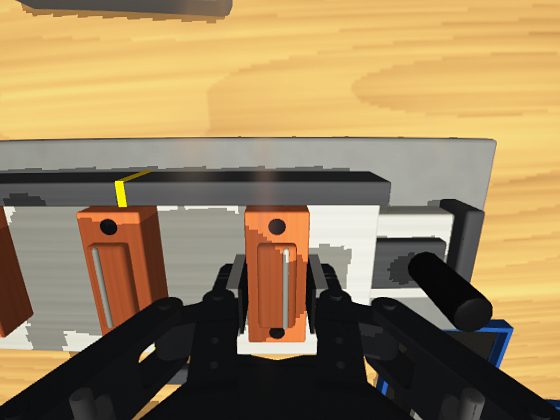

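The third insert's end at (277,208) is at the fence, clear of its neighbour. I release it and check all three.

```bash
python3 - <<'E'
from place import *
gripper_open(); wait(.2); p=read_tcp_pos(); line_to([p[0],p[1],.36],max_speed=.2)
q=car(O,-.12,0); movep([q[0],q[1],.40],rv(YAW)); wait(.2); i=snap('wrist','w16');st()
for r in inserts(i,.06,.1,.082):
    x=(r[1][:2]/1000-[.6009,-.0338]);c,s=np.cos(YAW),np.sin(YAW); print('bed',r[1],'car',(1000*np.array([c*x[0]+s*x[1],-s*x[0]+c*x[1]])).round(1))
H,S,V=hs(i);W=cloud(i,i['d'])
m=((H<5)|(H>174))&(S>190)&(abs(W[...,0]-.516)<.04)&(W[...,2]>.08)
print('knobtop',rect(m,i,.09,10))
E
```

```text
t79.9 tcp [ 0.4815 -0.0296  0.3988] F [ 0.2  0.1 -0.1] op 0.0852
bed [ 455.2 -236.9   69.5   41.9  173.1] car [-135.8 -209.9]
bed [613.7  52.1  72.   35.5 176.1] car [ 8.7 86.4]
bed [ 606.  -107.2   72.8   33.7  177.1] car [  8.6 -73.1]
bed [609.7 -31.4  71.6  29.8 177.4] car [8.7 2.8]
knobtop [(array([234., 167.]), array([518.9,   9.1,  16.9,  15.7, 131.2]))]
```

View pics/w16.png

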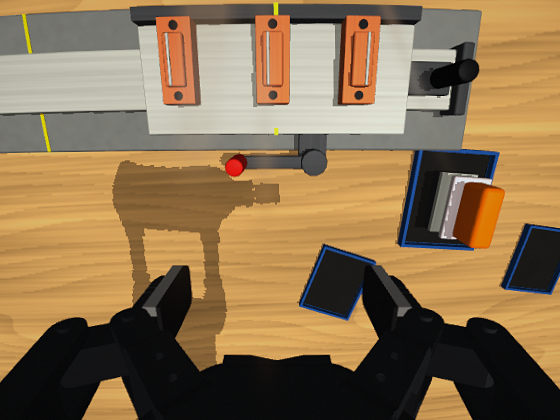

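All three inserts are at carriage x≈8.7 mm, square. The lever knob at (234,167) agrees with the model. Next I unlock it.

```bash
cat > lev.py <<'E'
from find import *
def kp(O,phi,z,r=.080):
    p=car(O,-.085-r*np.sin(phi),-.040+r*np.cos(phi)); return [p[0],p[1],z],rv(YAW+np.pi/2+phi)
def grab(O,phi,z=.239):
    p,o=kp(O,phi,.33); movep(p,o); p,o=kp(O,phi,z); line_to(p,o,max_speed=.12); st()
    close(); wait(.2); st()
def turn(O,a,b,n,z=.239):
    for f in np.linspace(a,b,n+1)[1:]:
        p,o=kp(O,f,z); line_to(p,o,max_speed=.05); print('%.2f'%f,np.round(read_wrist_force(),1))
def rel():
    gripper_open(); wait(.1); p=read_tcp_pos(); line_to([p[0],p[1],.33],max_speed=.2)
E
python3 - <<'E'
from lev import *
grab(O,0); 
if read_opening()<.03: turn(O,0,1.3,10)
st(); snap('wrist','w17')
E
```

```text
t82.1 tcp [0.5178 0.0092 0.24  ] F [-0.4 -1.1  0.8] op 0.0858
t82.9 tcp [0.5176 0.0092 0.2394] F [-1.2  0.2  3.5] op 0.0156
0.13 [-1.1 -0.3  4.4]
0.26 [-1.1 -0.   5.5]
0.39 [-1.7 -0.6  5.4]
0.52 [ 0.1 -1.3  5.8]
0.65 [-1.4 -1.6  5.7]
0.78 [ 0.3 -0.6  6.6]
0.91 [ 0.3 -1.6  5.2]
1.04 [-1.2 -1.6  6.5]
1.17 [-0.1 -1.3  6.2]
1.30 [ 0.3 -1.5  5.6]
t86.5 tcp [ 0.4382 -0.0457  0.2393] F [ 0.3 -1.5  5.6] op 0.0156
```

View pics/w17.png

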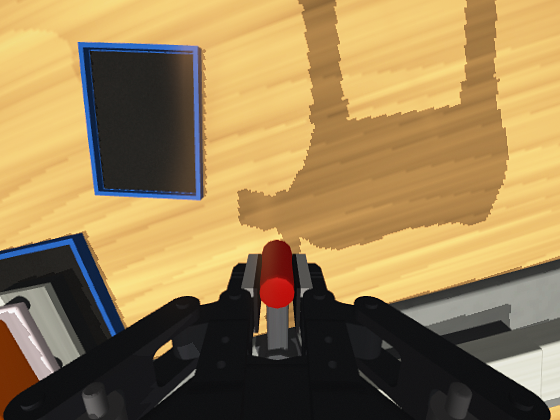

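The knob is held and swung to about 1.3 rad, clear of everything. Now the push post.

```bash
python3 - <<'E'
from lev import *
rel()
p=car(O,0,-.165); movep([p[0],p[1],.36],rv(YAW)); wait(.15); i=snap('wrist','w18')
line_to([p[0],p[1],.240],max_speed=.12); st(); close(); wait(.2); st()
E
```

```text
t91.6 tcp [ 0.5929 -0.1997  0.2413] F [-0.6 -0.2 -0.5] op 0.0851
t92.4 tcp [ 0.5926 -0.1995  0.2403] F [-1.2  1.7  3. ] op 0.0187
```

View pics/w18.png

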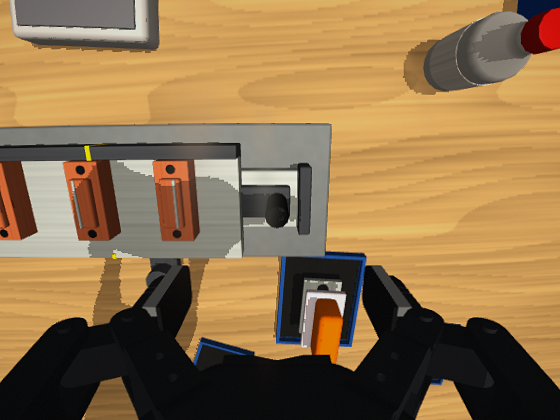

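The post at (277,207) is gripped (opening 18.7 mm). I slide the carriage in stages, stopping 8 mm short to measure.

```bash
python3 - <<'E'
from lev import *
for s in (.02,.09,.16,.22,.25,.265):
    p=car(O,0,-.165+s); line_to([p[0],p[1],.240],max_speed=.06); st()
wait(.3); i=snap('wrist','w19')
H,S,V=hs(i);z=cloud(i,i['d'])[...,2]
y=((H>25)&(H<33)&(S>110)).astype(np.uint8)
n,l,s_,c=cv2.connectedComponentsWithStats(y)
for j in range(1,n):
    if s_[j,4]>4:
        zz=np.median(z[l==j]); print(c[j].round(1),s_[j],zz.round(4),[plane(i,c[j],a).round(4)[0] for a in(.015,.06,.072)])
i=snap('top','t19')
E
```

```text
t92.9 tcp [ 0.5935 -0.1796  0.2403] F [-1.4  0.4  3.4] op 0.0184
t94.2 tcp [ 0.5968 -0.1104  0.2403] F [-2.4 -4.3  4.6] op 0.0186
t95.5 tcp [ 0.6001 -0.0402  0.2403] F [-3.  -3.6  5.2] op 0.0180
t96.7 tcp [0.603  0.0199 0.2403] F [-3. -3.  5.] op 0.0185
t97.3 tcp [0.6044 0.0504 0.2403] F [-4.1 -0.2  6. ] op 0.0184
t97.7 tcp [0.6051 0.0657 0.2403] F [-3.6  0.4  5.6] op 0.0184
[ 15.8 140. ] [ 10 127  12  27 172] 0.0152 [array([0.6797, 0.2361, 0.015 ]), array([0.6797, 0.1959, 0.06  ]), array([0.6796, 0.1852, 0.072 ])]
[ 17.1 334.6] [ 13 331  11   8  52] 0.0599 [array([0.5264, 0.2854, 0.015 ]), array([0.5619, 0.2338, 0.06  ]), array([0.5714, 0.22  , 0.072 ])]
```

View pics/w19.png

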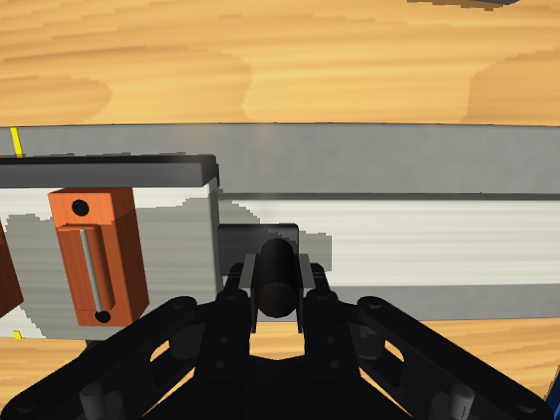

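View pics/t19.png

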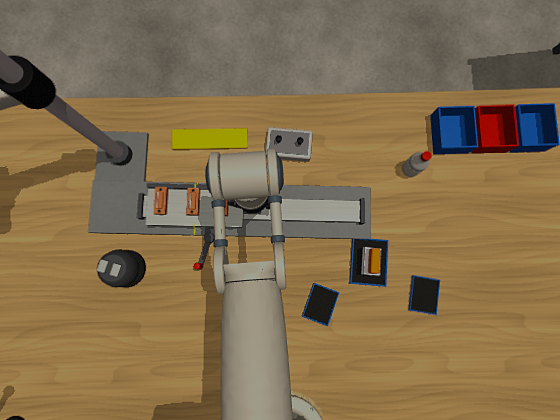

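The carriage's line at (17,335) measures 7.9 mm short of the mark line at (16,140), where dead reckoning expects 8.2 mm. I make the last move.

```bash
python3 - <<'E'
from lev import *
p=car(O,0,-.165+.2731); line_to([p[0],p[1],.240],max_speed=.03); wait(.3); st()
gripper_open(); wait(.2); line_to([p[0],p[1],.36],max_speed=.2)
On=car(O,0,.2731); np.save('On.npy',On)
q=car(On,-.13,-.02); movep([q[0],q[1],.38],rv(YAW)); wait(.25); i=snap('wrist','w20'); st()
H,S,V=hs(i);z=cloud(i,i['d'])[...,2]
y=((H>25)&(H<33)&(S>110)).astype(np.uint8)
n,l,s_,c=cv2.connectedComponentsWithStats(y)
for j in range(1,n):
    if s_[j,4]>4:
        zz=np.median(z[l==j]); print(c[j].round(1),s_[j],zz.round(4),[plane(i,c[j],a).round(4)[0] for a in(.015,.06,.072)])
E
```

```text
t98.8 tcp [0.6055 0.0731 0.2403] F [-3.6 -3.2  6. ] op 0.0186
t101.5 tcp [0.4835 0.2234 0.3796] F [ 0.3 -0.5 -0. ] op 0.0853
[255.7 129.7] [252 118   7  25 103] 0.016 [array([0.5534, 0.2431, 0.015 ]), array([0.554, 0.24 , 0.06 ]), array([0.5542, 0.2392, 0.072 ])]
```

View pics/w20.png

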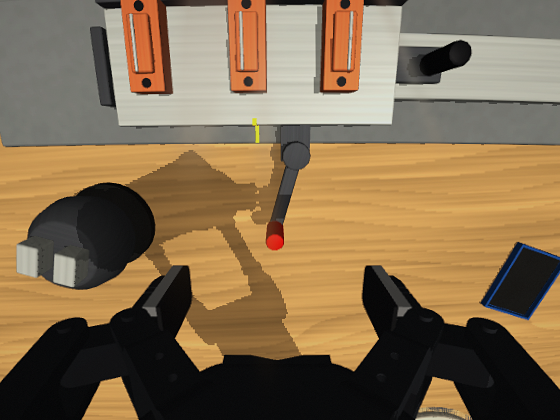

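The yellow line shows a small step at (255,122) to (258,135). I measure the two parts separately.

```bash
python3 - <<'E'
from lev import *
i=load('pics/w20.npz');H,S,V=hs(i);z=cloud(i,i['d'])[...,2]
y=((H>24)&(H<34)&(S>90))
for r in range(116,145):
    u=np.nonzero(y[r,235:280])[0]+235
    if len(u): print(r,u.min(),u.max(),np.median(z[r,u]).round(3),[plane(i,[u.mean(),r],a).round(4)[0,:2] for a in(.015,.06)])
# O from other geometry
c,s=np.cos(YAW),np.sin(YAW);On=np.load('On.npy');print(On)
for r in inserts(i,.06,.1,.082,150): print(r)
E
```

```text
118 252 256 0.06 [array([0.5656, 0.2441]), array([0.5646, 0.2409])]
119 252 256 0.06 [array([0.5646, 0.2442]), array([0.5637, 0.2409])]
120 252 256 0.061 [array([0.5636, 0.2442]), array([0.5628, 0.241 ])]
121 252 256 0.06 [array([0.5625, 0.2443]), array([0.5619, 0.2411])]
122 252 256 0.06 [array([0.5615, 0.2444]), array([0.561 , 0.2411])]
123 252 256 0.06 [array([0.5605, 0.2445]), array([0.5601, 0.2412])]
124 252 256 0.06 [array([0.5594, 0.2445]), array([0.5592, 0.2412])]
125 256 257 0.052 [array([0.5582, 0.2419]), array([0.5582, 0.239 ])]
126 255 258 0.015 [array([0.5572, 0.242 ]), array([0.5573, 0.239 ])]
127 255 258 0.015 [array([0.5561, 0.242 ]), array([0.5564, 0.2391])]
128 255 258 0.016 [array([0.5551, 0.2421]), array([0.5555, 0.2392])]
129 255 258 0.015 [array([0.5541, 0.2422]), array([0.5546, 0.2392])]
130 255 258 0.016 [array([0.553 , 0.2423]), array([0.5537, 0.2393])]
131 255 258 0.015 [array([0.5519, 0.2423]), array([0.5528, 0.2393])]
132 255 258 0.015 [array([0.5509, 0.2424]), array([0.5518, 0.2394])]
133 255 258 0.016 [array([0.5498, 0.2425]), array([0.5509, 0.2395])]
13
[... 151 characters left out ...]
16 [array([0.5466, 0.2422]), array([0.5482, 0.2392])]
137 255 259 0.015 [array([0.5456, 0.2422]), array([0.5472, 0.2393])]
138 255 259 0.015 [array([0.5445, 0.2423]), array([0.5463, 0.2393])]
139 255 259 0.015 [array([0.5434, 0.2424]), array([0.5454, 0.2394])]
140 255 259 0.015 [array([0.5424, 0.2424]), array([0.5445, 0.2395])]
141 255 259 0.015 [array([0.5413, 0.2425]), array([0.5435, 0.2395])]
142 255 259 0.016 [array([0.5402, 0.2426]), array([0.5426, 0.2396])]
[0.61360283 0.23798549 0.06      ]
(array([341.,  43.]), array([616. , 164.7,  68.8,  32.5, 177.5]))
(array([247.,  43.]), array([619.7, 240.9,  68.8,  30.3, 177.3]))
(array([147.,  46.]), array([624.6, 323.5,  70.8,  36.7, 177.1]))
```

The carriage line is within 0.7 mm of the mark line. Now I lock the lever. First, the knob's position against the model.

```bash
python3 - <<'E'
from lev import *
i=load('pics/w20.npz');H,S,V=hs(i);W=cloud(i,i['d'])
m=((H<5)|(H>174))&(S>190)&(W[...,2]>.086)&(W[...,2]<.1)&(W[...,0]<.6)
print(rect(m,i,.09,10)); On=np.load('On.npy'); print(kp(On,1.3,0)[0])
grab(On,1.3)
if read_opening()<.03:
    turn(On,1.3,-.03,10)
wait(.3); st(); snap('wrist','w21')
E
```

```text
[(array([275., 241.]), array([452.2, 227.5,  16. ,  15.2,  87.1]))]
[np.float64(0.4508124332583629), np.float64(0.22718333915923805), 0]
t104.9 tcp [0.4511 0.2273 0.2399] F [-0.  -0.2 -0.5] op 0.0849
t105.7 tcp [0.4508 0.2272 0.2394] F [-1.6 -1.1  3.5] op 0.0163
1.17 [-0.5  1.2  4.9]
1.03 [0.4 1.7 5.5]
0.90 [-0.3  1.5  5.3]
0.77 [-0.1  1.5  5. ]
0.64 [-0.1  0.7  5.6]
0.50 [1.1 2.  5. ]
0.37 [1.3 0.6 5.8]
0.24 [1.2 1.  5. ]
0.10 [0.6 0.8 4.7]
-0.03 [-8.6  0.4  9.3]
t109.7 tcp [0.5317 0.282  0.2392] F [-8.4  0.5  8.9] op 0.0162
```

View pics/w21.png

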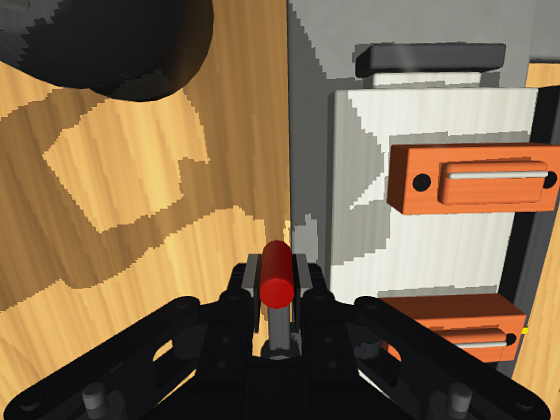

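The lever is against its stop (8.6 N) and the inserts are undisturbed. I release it and verify everything.

```bash
python3 - <<'E'
from lev import *
rel(); On=np.load('On.npy')
q=car(On,-.08,-.02); movep([q[0],q[1],.42],rv(YAW)); wait(.25); i=snap('wrist','w22'); st()
H,S,V=hs(i);W=cloud(i,i['d']);z=W[...,2]
y=((H>24)&(H<34)&(S>90))
for lo,hi,zz in ((.008,.025,.015),(.055,.065,.06),(.068,.078,.072)):
    m=(y&(z>lo)&(z<hi)&(abs(W[...,1]-.24)<.03)).astype(np.uint8); n,l,s_,c=cv2.connectedComponentsWithStats(m)
    for j in range(1,n):
        if s_[j,4]>5: P=plane(i,c[j],zz)[0]; print('yel',zz,c[j].round(1),P.round(4),'y at x=.61: %.4f'%(P[1]+(P[0]-.61)*np.tan(-YAW)))
m=((H<5)|(H>174))&(S>190)&(z>.082)&(z<.1)&(W[...,0]<.6)
print('knob',rect(m,i,.09,10),'model locked',np.round(kp(On,0,0)[0],4))
for r in inserts(i,.06,.1,.082,150): 
    x=r[1][:2]/1000-On[:2];c,s=np.cos(YAW),np.sin(YAW);print('ins',r,(1000*np.array([c*x[0]+s*x[1],-s*x[0]+c*x[1]])).round(1))
set_joints([1.137,0.091,1.231,0,1.82,-0.057]); wait(.3)
i=snap('top','t23'); snap('scene','s23');st()
H,S,V=hs(i);W=cloud(i,i['d'])
print('rib',rect((S>190)&(H>14)&(H<24)&(W[...,2]>.07),i,.088,30)); print('tray',rect((H>100)&(H<125)&(S>120),i,.012,150))
for r in inserts(i,.06,.1,.082,100): print(r)
E
```

```text
t112.7 tcp [0.5327 0.222  0.4197] F [-0.8  1.1 -0.9] op 0.0854
yel 0.015 [258.   55.3] [0.6846 0.2367 0.015 ] y at x=.61: 0.2402
yel 0.015 [260.6 175.5] [0.5454 0.2425 0.015 ] y at x=.61: 0.2394
yel 0.06 [258.8 168.1] [0.5611 0.2411 0.06  ] y at x=.61: 0.2388
yel 0.072 [256.1  63.4] [0.6655 0.2363 0.072 ] y at x=.61: 0.2390
knob [(array([221., 202.]), array([532.5, 281. ,  17. ,  16.2,  87.2]))] model locked [0.5306 0.282  0.    ]
ins (array([332., 107.]), array([619.4, 164.6,  70.8,  32. , 176.7])) [  9.3 -73. ]
ins (array([254., 107.]), array([623. , 241. ,  70.3,  30.6, 177. ])) [9.2 3.5]
ins (array([169., 108.]), array([626.9, 323.8,  71.7,  35.6, 177.8])) [ 9.2 86.4]
t114.9 tcp [0.2212 0.5577 0.4046] F [-0.6 -0.1  0.3] op 0.0854
rib [(array([375., 260.]), array([ 451.7, -245.3,   60.9,   19.1,  173.2]))]
tray [(array([320., 304.]), array([ 339.3, -105.9,   96.6,   74.9,  158.6])), (array([424., 295.]), array([ 358.1, -391.7,   95. ,   76. ,  169.1])), (array([369., 262.]), array([ 452.1, -245.7,  128.9,  100.1,  173.7])), (array([454., 130.]), array([ 8.276e+02, -5.133e+02,  1.419e+02,  1.303e+02,  2.000e-01])), (array([535., 128.]), array([ 826.4, -739.3,  141.8,  138.1,  178. ]))]
(array([219., 202.]), array([618.2, 160. ,  73.4,  32. , 179.6]))
(array([190., 201.]), array([622.7, 236.3,  72.9,  34.6, 178.6]))
(array([158., 200.]), array([624.8, 321.5,  72.8,  34.4, 177.8]))
```

View pics/w22.png

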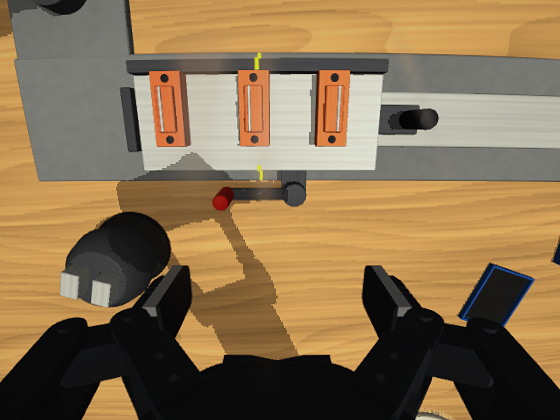

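View pics/t23.png

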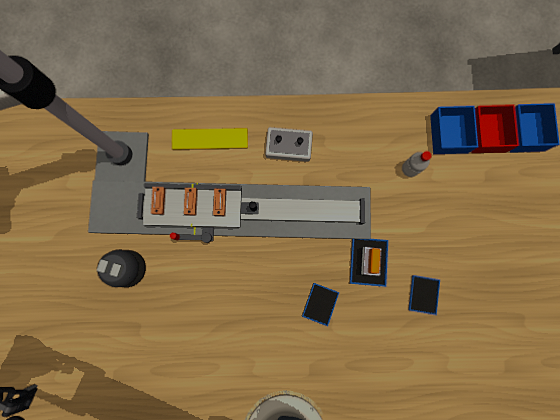

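View pics/s23.png

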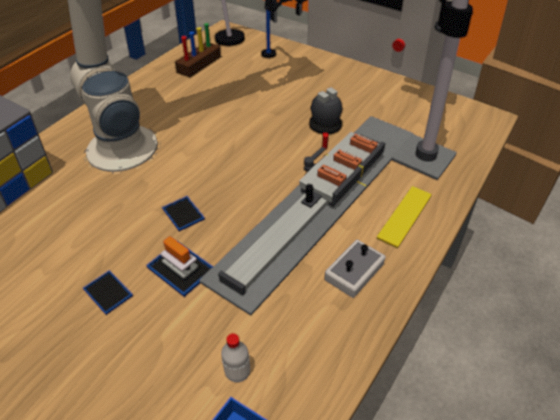

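The yellow lines agree to within about 1 mm. The knob is at its locked position, the inserts are square at the fence, the stone is central in its tray, and the bystanders haven't moved. Handing in.

```bash
python3 -c "
from workcell import *
job_done(); print(read_time())"
```

```text
the job is handed in; nothing more can be done
the job is handed in; nothing more can be done
```

The job is finished and handed in at about 115 s of the 210 s allowed; the interface reported no verdict.

- **Stoning:** I stroked the block from the push-post end to the far end and back with the clamp locked. The press stayed at about 7–8.6 N. The block is back in the largest blue rest, within about 1 mm of its centre.
- **Inserts:** Three were there. One was knocked about 30 mm aside during the run, so I measured it again before picking it up. On the second, the first fence contact may only have been friction on the bed, so I lifted it slightly and repeated the approach. All three stand on the bed at carriage x ≈ 9.2 mm (3–12 mm allowed), square to the fence within about 1° in the wrist camera. The top camera reads up to about 2.4° for one of them, still inside the 0.12 rad limit (about 7°).
- **Carriage:** I unlocked the lever, slid the carriage about 273 mm by its post, and locked the lever against its stop. Its yellow line measures within about 1 mm of the mark (4 mm allowed). The knob is within about 2 mm of its locked position.
- **Bystanders:** The ball vise, control box and oil bottle look unmoved in the last pictures.

No check failed. The two cameras differed by 2–4 mm in places, mostly about their calibration error. I did not notice the grip slackening at any point.

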